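# Load and start the brush sanitiser

## Robot

A 7-joint arm with a two-finger parallel gripper is mounted at the origin on the work surface. World frame = base frame: x ahead of the robot, y to its left, z up, the work surface at z = 0. Lengths are in m, angles in degrees, forces in N, time in s.
With the tool pointing down it reaches from about 0.35 to 0.775 m from the base axis. Payload 3.1 kg.
Tool frame: the origin (TCP) lies midway between the tips of the shut fingers; the grasp point (between the pads) lies 19 mm behind it (robot.grasp_offset is the distance from the TCP to the grasp point, in m); z points along the fingers, y is the line along which they close (so a half turn about z gives the same grasp; the last joint's range is limited). The gripper opens to 85 mm and grips with 20 to 120 N. Pads are 22 mm wide; open, the fingers measure 114 mm over their backs; the gripper's body (76 mm by 85 mm) begins 54 mm behind the grasp point. The pads swing forward as they close: fully open they stand 13 mm farther back than shut.
Start: joints at [-68.337, 17.813, 0.802, 86.603, -0.252, 75.585, -1.558], TCP at [0.224, 0.502, 0.231] pointing down, gripper open.
Joint ranges: [-154.91, 154.91], [-16.99, 109.72], [-72.82, 74.43], [7.12, 147.25], [-82.49, 262.49], [11.32, 116.49], [-174.64, 174.64]. Speed limits (degrees/s): [159.86, 159.86, 180, 180, 180, 180, 180].

## Interface

Orientations are given as [roll, pitch, yaw] about the fixed x, y, z axes, in that order (R = Rz(yaw) Ry(pitch) Rx(roll)).
In Python, from workcell import robot, vision, workorder, spotter gives the robot as it stands.
- The arm moves only by the tool drive_tool, never from a script. Its argument "commands" is a list of rows, each an object with "linear": the shift along the tool's x, y, z in m, a list of three; "rotation": the turn, a rotation vector about the tool's x, y, z in rad, a list of three. A call has 1 to 8 rows; each row is the pose to reach, as a shift and turn from the pose commanded when the call began, along the tool's axes at that moment; what a row does not reach only later rows make up. A row lasts 1/12 s, in which the tool goes at most 41.7 mm and 7.16 degrees, less where a joint would pass 70% of its speed; a pose out of reach is approached as far as the arm can. A call with a gripper value outside its range is refused whole. "hand" is the gripper command: -1 is fully open, 1 is shut, values between are in proportion, set as the call begins (left out, the last holds). The fingers move at their own pace and stop on an object; "squeeze" is the grip in N (left out, the last holds). Time passes only in rows, so rows that repeat a pose let the fingers close. It gives the time, the measured TCP pose, the force, the opening and the grip force at its end, in the units of the state.
- robot.sense(): the state, without advancing time (a new reading comes with each control period).
- vision.get_image(name): name is "scene" or "top"; returns (picture, depth): 420x560x3 uint8, red, green, blue; 420x560 float32, m along the optical axis (not along the pixel's ray), 0 where there is no reading.
- vision.camera_params(name): a dict with "fx", "fy", "cx", "cy" (pixels), "R" (3x3) and "t" (3): a world point X has camera coordinates R X + t. Camera axes: x right, y down, z forward; pixel columns grow to the right and rows downward; lengths in m; the calibration is good to about 2 mm. A picture is of the moment at which its call begins. camera_params takes no time and is no camera call.
- workorder.sign_off(): hands the job in; it is judged then, once.
Trained networks look in the newest picture that a camera, given by its name, has taken for a name from the list of things; names that differ only in an ending like _2 or _b are one class to them, and where a whole thing is asked for, a point or a joint stands for the part that bears it (a point fixed in the world has none). Each returns a list of dicts, best first, with "p" (0 to 1); they miss things now and then, are a little off and sometimes report something else, mostly with a low value. They report only what shows in the picture. A call takes as long as a camera call.
- spotter.outline_of(label, camera): "pixels" (420x560 bool, what is visible of it) and "xy" ([column, row] in pixels, amid what is visible of it).
- spotter.tip_of(label, camera): "xy" ([column, row] in pixels: a listed point, or the origin of a listed thing).
The state is a dict: "time_s": time; "joint_positions": joint angles; "qvel": joint speeds; "effort": joint torques, N m; "eef_pos": TCP position; "ee_rot": TCP orientation; "force": force on the tool from outside, world axes, zero at the start; "torque": the same for the moment, N m; "grip_width": finger opening in m; "finger_force": force on a finger pad.
Only numpy, scipy, OpenCV 4.12 (cv2) and the standard library are available. Lean on these libraries where they do the work, as an engineer would, in place of code of your own. Each camera call takes 0.05 s, during which the arm holds its last target. There are 200 camera calls.

## Task

The brushes are laid out on the tray of the small UV sanitising cabinet. Push the tray fully home, then push the glass door fully shut without slamming it, and only then press the start button on the cabinet's roof all the way down and let it come up again. Lift nothing: the brushes stay lying in the tray, and everything else on and around the cabinet stays where it is.

Things in the scene. Friction and masses are not known exactly. Their poses are not given: they have to be found in the camera images.
- cabinet: UV sanitising cabinet, white sheet metal, fixed: 200 mm deep (its x), 220 mm wide (its y), roof at 210 mm. Origin: centre of its footprint on the table. Its front faces its own -x, at x = -100 mm; opening 196 mm wide, 31 to 188 mm above the table. A black timer dial (diameter 40 mm, 16 mm high, fixed) stands on the roof at x = -30, y = -52 mm. A second, empty tray is already home lower down
- tray (a joint): Slide of the upper steel tray in m: 0 = fully home (against its stop), grows as it comes out of the front towards the cabinet's -x; at most 0.11. It starts 0.05 to 0.09 out, slides with about 1.5 N and stays where it is left
- tray_tab (a point): Point on the outer (front) face of the tray's upright finger tab, at mid width, 138 mm above the table; axes as the cabinet's. The tab is a steel plate 90 mm wide, 3 mm thick, its top edge 15 mm above this point. With the tray home the point is at the cabinet's x = -98, y = 0 mm (2 mm inside the front). Tray: 165 mm deep, 180 mm wide, rim 14 to 18 mm high
- door (a joint): Angle of the grey-framed glass door in rad: 0 = fully shut, grows as it opens (free edge swings from the cabinet's -y side out to its -x); at most 2.0. It starts 1.5 to 1.85 open, swings with about 0.1 N m of friction and light damping (0.2 N m s/rad) and stays where it is left
- door_hinge (a point): Point on the door's upright hinge axis at the door's lower edge, 31 mm above the table, at the cabinet's x = -104, y = +106 mm (left edge of the front). Axes turn with the door and match the cabinet's when shut: the leaf runs 212 mm from the hinge along -y and 168 mm up (top 199 mm above the table), inner face at x = 0, outer face at x = -14 mm, glass set back 5 mm in a 22 mm frame
- start (a joint): Travel of the start button in m: 0 = up, 0.006 = fully down; a spring returns it. Fully down takes 4 N
- start_top (a point): Centre of the top face of the steel start button (diameter 26 mm, in a grey housing), on the roof at the cabinet's x = -30 mm, y = +35 mm; it is pressed straight down
- brush_a: Make-up brush 146 mm long with a 26 mm wide flat head, 13 mm thick, lying across the tray; origin at mid length on its underside, its x along the brush towards the head
- brush_b: Make-up brush 146 mm long with a 17 mm wide head, 13 mm thick, lying across the tray; origin at mid length on its underside, its x along the brush towards the head
- tape_roll: Roll of tape lying flat on the cabinet's roof at the back: outer diameter 84 mm, 25 mm high; origin centre of underside
- paint_bottle_a: Paint bottle, diameter 38 mm, 90 mm high, standing by the hinge side of the cabinet; origin centre of underside
- paint_bottle_b: Paint bottle, diameter 38 mm, 90 mm high, standing on the grey turntable; origin centre of underside
- paint_bottle_c: Paint bottle, diameter 44 mm, 120 mm high, standing on the grey turntable; origin centre of underside
- colour_pot_a: Flat pot of face paint, diameter 56 mm, 22 mm high, on the table in front of the cabinet; origin centre of underside
- colour_pot_b: Flat pot of face paint, diameter 56 mm, 22 mm high, on the table in front of the cabinet; origin centre of underside
- coffee_cup: Lidded paper cup, diameter 84 mm, 119 mm high; origin centre of underside
- drink_can: Drink can, diameter 52 mm, 133 mm high; origin centre of underside
- door_edge (a point): Upper corner of the door's free edge, on its outer face, 199 mm above the table; axes turn with the door. A steel bar handle stands on the outer face along the free edge, 201 mm from the hinge, 81 to 149 mm above the table, reaching 22 mm out from that face

How it is judged:
By the outcome, as a careful person would: the job done as asked, in the order asked, and still so for the second after the job is handed in, with the robot touching nothing.
It also fails if it takes over 58 s, if anything falls off the work surface, if the arm or the gripper's body presses on something with over 40 N, if the wrist force passes 120 N, or if a joint passes its speed limit or range.

## Working session

There is one attempt and no reset: what is moved stays moved. The work goes in short steps, Python scripts to look and compute and a tool call to move; the robot and the scene stay as the last step left them, time stands still between calls to the robot, and variables do not carry over. Pictures are saved under pics/ and viewed, at most 10 in all, crops included, and the job is handed in when it is done.

Besides the shell and the picture viewer there is one more tool, called after "Call:" by a JSON object that holds its "name" and its "arguments", one argument or row to a line. drive_tool: Moves the arm, as the interface text tells. Its arguments: {"type":"object","properties":{"commands":{"type":"array"},"hand":{"type":"number"},"squeeze":{"type":"number"}},"required":["commands"]}

```bash
mkdir -p pics; cat > h.py <<'E'
import numpy as np, cv2
from workcell import robot, vision, workorder, spotter
def px2w(cam,uv,depth):
    P=vision.camera_params(cam); u,v=uv; 
    c=np.array([(u-P["cx"])/P["fx"],(v-P["cy"])/P["fy"],1])*depth
    return np.array(P["R"]).T@(c-np.array(P["t"]))
def atz(cam,uv,z):
    P=vision.camera_params(cam);R=np.array(P["R"]);o=-R.T@np.array(P["t"])
    d=R.T@np.array([(uv[0]-P["cx"])/P["fx"],(uv[1]-P["cy"])/P["fy"],1]); return o+d*(z-o[2])/d[2]
def proj(cam,X):
    P=vision.camera_params(cam);c=np.array(P["R"])@np.array(X)+np.array(P["t"])
    return np.array([P["fx"]*c[0]/c[2]+P["cx"],P["fy"]*c[1]/c[2]+P["cy"]])
E
python3 - <<'E'
from h import *
np.set_printoptions(precision=3,suppress=True)
Z=dict(tray_tab=.138,door_hinge=.031,start_top=None,door_edge=.199,cabinet=0,tape_roll=.21)
for c in("scene","top"):
    im,d=vision.get_image(c); cv2.imwrite(f"pics/{c}0.png",im[:,:,::-1]); np.save(f"d_{c}.npy",d)
    P=vision.camera_params(c); print(c,-np.array(P["R"]).T@P["t"])
    for n in("tray_tab","door_hinge","start_top","door_edge","cabinet","tape_roll","paint_bottle_a","coffee_cup","drink_can","colour_pot_a"):
        for r in spotter.tip_of(n,c)[:3]:
            u=r["xy"]; i,j=int(round(u[1])),int(round(u[0]))
            print(n,round(r["p"],2),np.array(u),"depth:",px2w(c,u,d[i,j]) if 0<=i<420 and 0<=j<560 else None,"z:",atz(c,u,Z.get(n) or (.22 if n=="start_top" else 0)))
s=robot.sense();print(s["time_s"],s["eef_pos"],s["ee_rot"],s["force"])
E
```

```text
scene [ 1.115 -0.188  1.076]
tray_tab 0.89 [196.9 222. ] depth: [ 0.492 -0.116  0.152] z: [ 0.483 -0.115  0.138]
door_hinge 0.94 [191.6 286.9] depth: [ 0.601 -0.175  0.07 ] z: [ 0.581 -0.175  0.031]
door_hinge 0.62 [183.5 339.4] depth: [ 0.704 -0.23   0.052] z: [ 0.696 -0.23   0.031]
start_top 0.45 [129.4 232.8] depth: [ 0.517 -0.257  0.232] z: [ 0.508 -0.258  0.22 ]
start_top 0.4 [178.7 238.9] depth: [ 0.499 -0.166  0.12 ] z: [ 0.563 -0.169  0.22 ]
door_edge 0.63 [280.3 238.5] depth: [0.536 0.074 0.022] z: [0.634 0.03  0.199]
cabinet 0.83 [138.5 279. ] depth: [ 0.595 -0.272  0.176] z: [ 0.493 -0.288  0.   ]
tape_roll 0.93 [ 87.2 233.6] depth: [ 0.468 -0.341  0.21 ] z: [ 0.468 -0.341  0.21 ]
paint_bottle_a 0.94 [184.6 336.2] depth: [ 0.702 -0.225  0.06 ] z: [ 0.677 -0.227  0.   ]
paint_bottle_a 0.77 [409.6 186.9] depth: [0.54  0.45  0.049] z: [0.513 0.481 0.   ]
paint_bottle_a 0.61 [376.6 225. ] depth: [0.608 0.311 0.043] z: [0.587 0.332 0.   ]
coffee_cup 0.66 [356.4 175.1] depth: [0.439 0.346 0.035] z: [0.417 0.364 0.   ]
drink_can 0.8 [346.9 281.1] depth: [0.719 0.166 0.046] z: [0.
[... 742 characters left out ...]
h: [ 0.672 -0.215  0.064] z: [ 0.681 -0.231  0.   ]
paint_bottle_a 0.54 [125.9 231.8] depth: [0.523 0.45  0.082] z: [0.525 0.477 0.   ]
coffee_cup 0.69 [165.  273.9] depth: [0.424 0.342 0.124] z: [0.415 0.373 0.   ]
drink_can 0.9 [236.6 170.9] depth: [0.672 0.179 0.092] z: [0.686 0.188 0.   ]
drink_can 0.26 [394.4 174.1] depth: [ 0.671 -0.216  0.057] z: [ 0.679 -0.23   0.   ]
drink_can 0.25 [397.9 244.8] depth: [ 0.493 -0.206  0.121] z: [ 0.492 -0.237  0.   ]
colour_pot_a 0.85 [267.3 192.7] depth: [0.626 0.106 0.022] z: [0.629 0.107 0.   ]
colour_pot_a 0.78 [270.6 232.3] depth: [0.524 0.097 0.026] z: [0.524 0.097 0.   ]
1.1 [0.224 0.502 0.231] [179.994   0.001 155.955] [-0.402 -0.073 -0.005]
```

View pics/scene0.png

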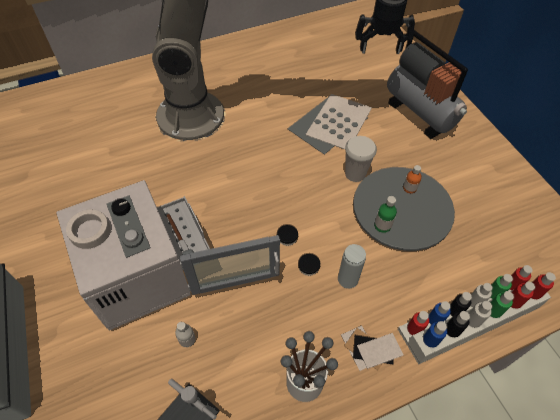

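View pics/top0.png

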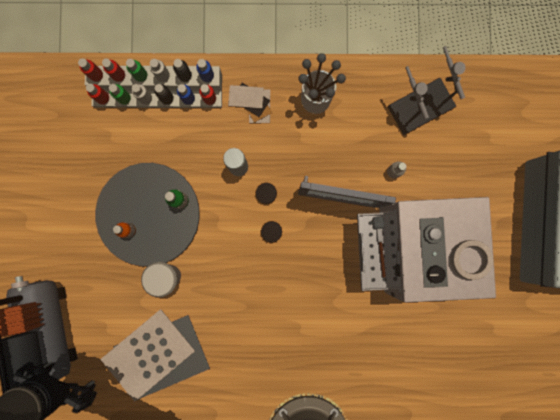

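```bash
python3 - <<'E'
from h import *
np.set_printoptions(precision=3,suppress=True)
# roof points from depth in both cams: fit rectangle
for c in("top","scene"):
    d=np.load(f"d_{c}.npy"); v,u=np.mgrid[0:420,0:560]; P=vision.camera_params(c)
    C=np.stack([(u-P["cx"])/P["fx"]*d,(v-P["cy"])/P["fy"]*d,d],-1); W=(C-np.array(P["t"]))@np.array(P["R"])
    ok=(d>0)&(W[...,2]>.200)&(W[...,2]<.216)&(W[...,1]<-.1)&(W[...,1]>-.5)&(W[...,0]>.3)&(W[...,0]<.75)
    n,l,st,ce=cv2.connectedComponentsWithStats(ok.astype(np.uint8)); k=1+np.argmax(st[1:,4])
    p=W[l==k]; print(c,len(p),np.median(p[:,2]),cv2.minAreaRect((p[:,:2]*1000).astype(np.float32)))
    print(cv2.boxPoints(cv2.minAreaRect((p[:,:2]*1000).astype(np.float32))))
    ok=(d>0)&(W[...,2]>.19)&(W[...,2]<.21)&(W[...,1]<.08)&(W[...,1]>-.22)&(W[...,0]>.55)&(W[...,0]<.75)
    p=W[ok]; print("door top",len(p),p.mean(0),cv2.minAreaRect((p[:,:2]*1000).astype(np.float32)))
E
```

```text
top 7346 0.21155204603614483 ((484.82421875, -288.58026123046875), (221.01063537597656, 201.7397003173828), 3.041311740875244)
[[ 369.123 -193.715]
 [ 379.826 -395.171]
 [ 600.526 -383.445]
 [ 589.822 -181.99 ]]
door top 762 [ 0.604 -0.093  0.201] ((597.0357055664062, -97.02163696289062), (257.2964172363281, 45.872432708740234), 75.40888977050781)
scene 6792 0.21013496409618476 ((486.57696533203125, -288.21307373046875), (224.02337646484375, 200.12713623046875), 2.9330368041992188)
[[ 369.592 -194.012]
 [ 379.832 -393.877]
 [ 603.562 -382.414]
 [ 593.322 -182.549]]
door top 1031 [ 0.604 -0.106  0.2  ] ((592.4031372070312, -95.47544860839844), (256.6148986816406, 49.76305389404297), 79.35417175292969)
```

The scene view shows the cabinet at left (roof centre about px 115,235), its front facing world +y. The door is swung out at px 185–280, 265, past 90°, with the tray tab at px 197,222. The top view agrees: tab 359,251; door free edge 300,182; button 434,233; pots 266,193 and 271,232. The cabinet yaw is about -87°, the tray about 78 mm out and the door about 1.77 rad open, all within the given ranges.

```bash
cat >> h.py <<'E'
from scipy.spatial.transform import Rotation as Ro
C0=np.array([.4855,-.2884]); XC=np.array([.0523,-.9986]); YC=np.array([.9986,.0523])
def cab(x,y): return C0+x*XC+y*YC
def Rt(yaw_off=0,tilt=0):
    "tool y along cabinet y turned by yaw_off, z down, tilted towards cabinet +x"
    y=np.array([*YC,0]);z=np.array([*(XC*np.sin(np.radians(tilt))),-np.cos(np.radians(tilt))])
    R=np.c_[np.cross(y,z),y,z]; return Ro.from_euler('z',yaw_off,degrees=True).as_matrix()@R
def go(p,R,s=None):
    s=s or robot.sense(); R0=Ro.from_euler('xyz',s["ee_rot"],degrees=True).as_matrix()
    rv=Ro.from_matrix(R0.T@R).as_rotvec()
    print("lin",np.round(R0.T@(np.array(p)-s["eef_pos"]),4),"rot",np.round(rv,4),"deg",round(np.degrees(np.linalg.norm(rv)),1))
def st():
    s=robot.sense();print(s["time_s"],np.round(s["eef_pos"],4),np.round(s["ee_rot"],1),"F",np.round(s["force"],1),"q",np.round(s["joint_positions"],1))
E
python3 - <<'E'
from h import *
print([a for a in dir(robot) if a[0]!='_'])
go([*cab(-.25,.0),.27],Rt(0,0)); go([*cab(-.25,.0),.2],Rt(0,45));print(cab(-.25,0),cab(-.1755,0),cab(-.098,0),cab(-.03,.035))
E
```

```text
['Unreachable', 'grasp_offset', 'sense']
lin [-0.4472 -0.3929 -0.0387] rot [ 1.0000e-04 -0.0000e+00  1.0988e+00] deg 63.0
lin [-0.4472 -0.3929  0.0313] rot [ 0.4306 -0.7032  1.0394] deg 76.0
[ 0.472425 -0.03875 ] [ 0.47632135 -0.1131457 ] [ 0.4803746 -0.1905372] [ 0.518882  -0.2566115]
```

Call:
{"name": "drive_tool", "arguments": {
  "commands": [
    {"linear": [-0.447, -0.393, -0.039], "rotation": [0, 0, 1.099]},
    {"linear": [-0.447, -0.393, -0.039], "rotation": [0, 0, 1.099]},
    {"linear": [-0.447, -0.393, -0.039], "rotation": [0, 0, 1.099]},
    {"linear": [-0.447, -0.393, -0.039], "rotation": [0, 0, 1.099]},
    {"linear": [-0.447, -0.393, -0.039], "rotation": [0, 0, 1.099]},
    {"linear": [-0.447, -0.393, -0.039], "rotation": [0, 0, 1.099]},
    {"linear": [-0.447, -0.393, -0.039], "rotation": [0, 0, 1.099]},
    {"linear": [-0.447, -0.393, -0.039], "rotation": [0, 0, 1.099]}
  ],
  "hand": 1
}}

```text
time_s: 1.77
eef_pos: [0.3632, 0.198, 0.2535]
ee_rot: [180.0, -0.1, 98.3]
force: [1.3, 0.7, -0.1]
grip_width: 0.0
finger_force: 0.0
```

```bash
python3 -c "
from h import *
st();go([*cab(-.25,.0),.2],Rt(0,45))"
```

```text
1.7667 [0.3632 0.198  0.2535] [ 1.80e+02 -1.00e-01  9.83e+01] F [ 1.3  0.7 -0.1] q [-50.1   0.4  19.4 104.1  -0.2  75.5 -22.3]
lin [-0.2501  0.0738  0.0534] rot [ 0.0372 -0.7857  0.0877] deg 45.3
```

Call:
{"name": "drive_tool", "arguments": {
  "commands": [
    {"linear": [-0.22, 0.06, 0.02], "rotation": [0.037, -0.786, 0.088]},
    {"linear": [-0.22, 0.06, 0.02], "rotation": [0.037, -0.786, 0.088]},
    {"linear": [-0.22, 0.06, 0.02], "rotation": [0.037, -0.786, 0.088]},
    {"linear": [-0.22, 0.06, 0.02], "rotation": [0.037, -0.786, 0.088]},
    {"linear": [-0.22, 0.06, 0.02], "rotation": [0.037, -0.786, 0.088]},
    {"linear": [-0.22, 0.06, 0.02], "rotation": [0.037, -0.786, 0.088]},
    {"linear": [-0.22, 0.06, 0.02], "rotation": [0.037, -0.786, 0.088]},
    {"linear": [-0.22, 0.06, 0.02], "rotation": [0.037, -0.786, 0.088]}
  ]
}}

```text
time_s: 2.43
eef_pos: [0.4546, -0.0073, 0.2309]
ee_rot: [-179.6, 45.2, 93.7]
force: [1.0, -0.0, -0.4]
grip_width: 0.0002
finger_force: 0.0
```

```bash
python3 -c "
from h import *
im,d=vision.get_image('scene');cv2.imwrite('pics/s1.png',cv2.resize(im[130:330,40:320,::-1],None,fx=2.5,fy=2.5))
st();go([*cab(-.2,.0),.130],Rt(0,45))"
```

```text
2.4833 [ 0.455  -0.0075  0.232 ] [-179.8   45.1   93.6] F [0.4 0.7 0.2] q [-50.7  18.6  23.9 103.2  33.5  81.9 -34.6]
lin [0.0141 0.0155 0.1302] rot [0.0034 0.0016 0.0077] deg 0.5
```

View pics/s1.png

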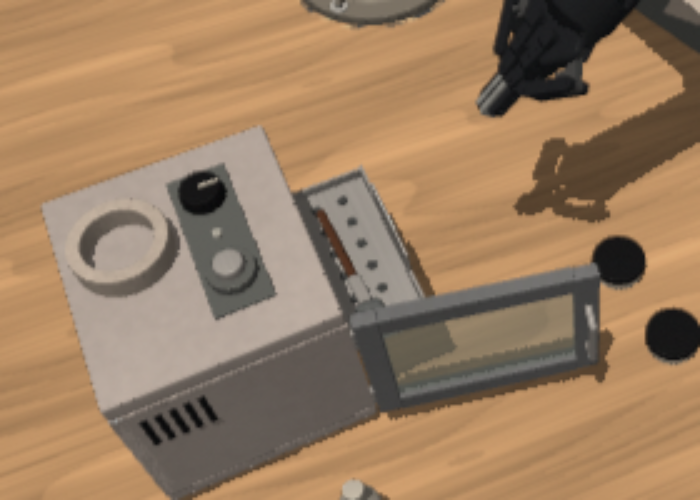

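The tilted tool now stands in front of the tray (fingertips about px 490,100), clear of the tab. The door leaf runs from px 360,320 to 600,270, and nothing is in the way.

Call:
{"name": "drive_tool", "arguments": {
  "commands": [
    {"linear": [0.004, 0.004, 0.033], "rotation": [0.003, 0.002, 0.008]},
    {"linear": [0.008, 0.008, 0.066], "rotation": [0.003, 0.002, 0.008]},
    {"linear": [0.012, 0.012, 0.1], "rotation": [0.003, 0.002, 0.008]},
    {"linear": [0.014, 0.016, 0.13], "rotation": [0.003, 0.002, 0.008]},
    {"linear": [0.014, 0.016, 0.13], "rotation": [0.003, 0.002, 0.008]},
    {"linear": [0.008, 0.016, 0.136], "rotation": [0.003, 0.002, 0.008]},
    {"linear": [0.004, 0.016, 0.14], "rotation": [0.003, 0.002, 0.008]},
    {"linear": [0.0, 0.016, 0.144], "rotation": [0.003, 0.002, 0.008]}
  ]
}}

```text
time_s: 3.15
eef_pos: [0.4784, -0.1088, 0.1327]
ee_rot: [179.5, 44.8, 92.6]
force: [-2.0, 5.0, 3.2]
grip_width: 0.0003
finger_force: 4.3
```

```bash
python3 -c "
from h import *
st();go([*cab(-.12,.0),.130],Rt(0,45));go([*cab(-.106,.0),.130],Rt(0,45))"
```

```text
3.15 [ 0.4784 -0.1088  0.1327] [179.5  44.8  92.6] F [-2.   5.   3.2] q [-41.3  25.1  27.3 111.9  37.4  62.  -35.3]
lin [-0.0405 -0.0023  0.044 ] rot [ 0.0041 -0.0029 -0.0053] deg 0.4
lin [-0.0504 -0.0023  0.0539] rot [ 0.0041 -0.0029 -0.0053] deg 0.4
```

Call:
{"name": "drive_tool", "arguments": {
  "commands": [
    {"linear": [-0.004, 0, 0.004], "rotation": [0, 0, 0]},
    {"linear": [-0.008, 0, 0.008], "rotation": [0, 0, 0]},
    {"linear": [-0.012, 0, 0.012], "rotation": [0, 0, 0]},
    {"linear": [-0.017, 0, 0.017], "rotation": [0, 0, 0]},
    {"linear": [-0.022, 0, 0.022], "rotation": [0, 0, 0]},
    {"linear": [-0.027, -0.001, 0.027], "rotation": [0, 0, 0]},
    {"linear": [-0.032, -0.001, 0.032], "rotation": [0, 0, 0]},
    {"linear": [-0.037, -0.001, 0.038], "rotation": [0, 0, 0]}
  ]
}}

```text
time_s: 3.82
eef_pos: [0.4786, -0.1631, 0.1307]
ee_rot: [179.8, 45.0, 92.7]
force: [0.2, 2.0, 1.1]
grip_width: 0.0001
finger_force: 0.9
```

```bash
python3 -c "
from h import *
st();go([*cab(-.106,.0),.130],Rt(0,45))"
```

```text
3.8167 [ 0.4786 -0.1631  0.1307] [179.8  45.   92.7] F [0.2 2.  1.1] q [-37.   24.5  29.4 113.9  40.1  57.4 -32.5]
lin [-0.0133  0.0004  0.0142] rot [ 0.0006 -0.0007 -0.0035] deg 0.2
```

Slow down and push to the stop.

Call:
{"name": "drive_tool", "arguments": {
  "commands": [
    {"linear": [-0.003, 0, 0.003], "rotation": [0, 0, 0]},
    {"linear": [-0.005, 0, 0.005], "rotation": [0, 0, 0]},
    {"linear": [-0.007, 0, 0.007], "rotation": [0, 0, 0]},
    {"linear": [-0.009, 0, 0.009], "rotation": [0, 0, 0]},
    {"linear": [-0.011, 0, 0.011], "rotation": [0, 0, 0]},
    {"linear": [-0.012, 0, 0.012], "rotation": [0, 0, 0]},
    {"linear": [-0.013, 0, 0.013], "rotation": [0, 0, 0]},
    {"linear": [-0.013, 0, 0.013], "rotation": [0, 0, 0]}
  ]
}}

```text
time_s: 4.48
eef_pos: [0.4793, -0.1812, 0.1305]
ee_rot: [179.8, 45.0, 92.7]
force: [-0.5, 0.6, 0.6]
grip_width: 0.0
finger_force: 0.0
```

```bash
python3 -c "
from h import *
st();go([*cab(-.106,.0),.130],Rt(0,45))"
```

```text
4.4833 [ 0.4793 -0.1812  0.1305] [179.8  45.   92.7] F [-0.5  0.6  0.6] q [-35.4  24.4  30.1 114.3  40.9  55.9 -31.5]
lin [-0.0006  0.0006  0.0013] rot [ 0.     -0.0006 -0.0037] deg 0.2
```

Call:
{"name": "drive_tool", "arguments": {
  "commands": [
    {"linear": [-0.001, 0, 0.001], "rotation": [0, 0, 0]},
    {"linear": [-0.002, 0, 0.002], "rotation": [0, 0, 0]},
    {"linear": [-0.003, 0, 0.003], "rotation": [0, 0, 0]},
    {"linear": [-0.004, 0, 0.004], "rotation": [0, 0, 0]}
  ]
}}

```text
time_s: 4.82
eef_pos: [0.4799, -0.1854, 0.1303]
ee_rot: [179.8, 44.9, 92.7]
force: [-4.6, 9.5, 6.6]
grip_width: 0.0003
finger_force: 5.1
```

Call:
{"name": "drive_tool", "arguments": {
  "commands": [
    {"linear": [-0.001, 0, 0.001], "rotation": [0, 0, 0]},
    {"linear": [-0.0015, 0, 0.0015], "rotation": [0, 0, 0]},
    {"linear": [-0.0015, 0, 0.0015], "rotation": [0, 0, 0]}
  ]
}}

```text
time_s: 5.07
eef_pos: [0.4799, -0.1855, 0.1303]
ee_rot: [179.8, 44.8, 92.8]
force: [-6.5, 12.3, 8.7]
grip_width: -0.0006
finger_force: 6.3
```

```bash
cat >> h.py <<'E'
H=cab(-.104,.106)
def dp(th,off,r=.18):
    leaf=-YC*np.cos(th)-XC*np.sin(th); n=-XC*np.cos(th)+YC*np.sin(th); return H+r*leaf+(.014+off)*n
E
python3 -c "
from h import *
print([dp(t,.05) for t in(1.775,1.9)])
go([.5,-.03,.32],Rt(0,0));go([*dp(1.775,.055),.29],Rt(0,0))"
```

```text
[array([ 0.67640592, -0.01076199]), array([ 0.69667512, -0.02335691])]
lin [-0.0241  0.0286 -0.2432] rot [ 0.0022  0.7817 -0.0016] deg 44.8
lin [ 0.0038  0.2105 -0.228 ] rot [ 0.0022  0.7817 -0.0016] deg 44.8
```

Call:
{"name": "drive_tool", "arguments": {
  "commands": [
    {"linear": [0, 0, -0.04], "rotation": [0, 0, 0]},
    {"linear": [0, 0, -0.08], "rotation": [0, 0, 0]},
    {"linear": [0, 0, -0.12], "rotation": [0, 0, 0]},
    {"linear": [-0.012, 0.015, -0.17], "rotation": [0, 0.12, 0]},
    {"linear": [-0.024, 0.028, -0.22], "rotation": [0, 0.24, 0]},
    {"linear": [-0.024, 0.028, -0.243], "rotation": [0, 0.36, 0]},
    {"linear": [-0.024, 0.06, -0.25], "rotation": [0, 0.48, 0]},
    {"linear": [-0.02, 0.1, -0.25], "rotation": [0, 0.6, 0]}
  ]
}}

```text
time_s: 5.73
eef_pos: [0.5742, -0.0175, 0.3292]
ee_rot: [179.0, 10.1, 93.2]
force: [-0.2, 0.0, 0.6]
grip_width: -0.0001
finger_force: 0.0
```

```bash
python3 -c "
from h import *
for c in('top','scene'):
    im,d=vision.get_image(c)
    for n in('tray_tab','door_edge'):
        for r in spotter.tip_of(n,c)[:1]: print(c,n,round(r['p'],2),atz(c,r['xy'],.138 if n=='tray_tab' else .199))
    im[130:330,40:320].shape
    if c=='scene': cv2.imwrite('pics/s2.png',cv2.resize(im[130:330,40:320,::-1],None,fx=2.5,fy=2.5))
st();go([*dp(1.775,.055),.29],Rt(0,0))"
```

```text
top tray_tab 0.85 [ 0.48253245 -0.19538295  0.138     ]
scene door_edge 0.92 [0.63506566 0.0225005  0.199     ]
6.0333 [ 0.5704 -0.021   0.3214] [179.9  10.6  92.9] F [ 0.4 -0.6  0.3] q [-26.1  19.6  28.2  74.8   1.5  87.    3.6]
lin [0.0096 0.1112 0.0304] rot [ 0.0013  0.185  -0.0016] deg 10.6
```

View pics/s2.png

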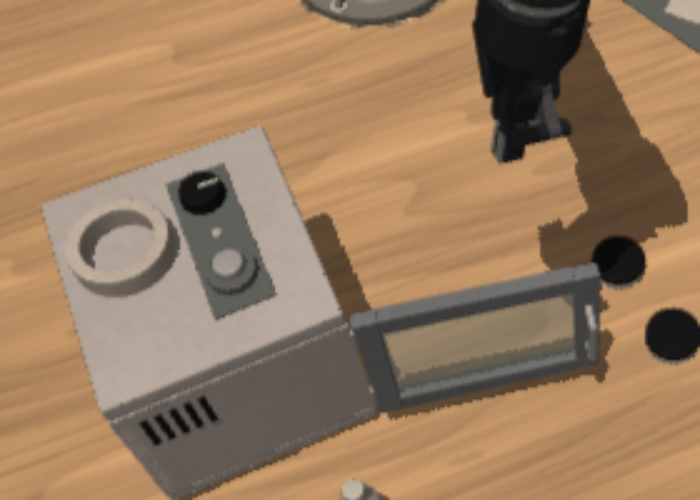

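The tray is now wholly inside the cabinet (nothing shows past the front edge at px 320–350, 230–310). The door is unchanged, with its free edge at px 600,270.

Call:
{"name": "drive_tool", "arguments": {
  "commands": [
    {"linear": [0.003, 0.035, 0.0], "rotation": [0, 0.09, 0]},
    {"linear": [0.006, 0.07, 0.01], "rotation": [0, 0.185, 0]},
    {"linear": [0.009, 0.105, 0.02], "rotation": [0, 0.185, 0]},
    {"linear": [0.01, 0.111, 0.03], "rotation": [0, 0.185, 0]},
    {"linear": [0.01, 0.111, 0.03], "rotation": [0, 0.185, 0]},
    {"linear": [0.01, 0.111, 0.03], "rotation": [0, 0.185, 0]}
  ]
}}

```text
time_s: 6.53
eef_pos: [0.6805, -0.0094, 0.2902]
ee_rot: [-180.0, -0.1, 93.0]
force: [-1.1, 0.2, 1.0]
grip_width: -0.0006
finger_force: 0.0
```

```bash
python3 -c "
from h import *
st();go([*dp(1.775,.055),.164],Rt(0,0))"
```

```text
6.5333 [ 0.6805 -0.0094  0.2902] [-1.8e+02 -1.0e-01  9.3e+01] F [-1.1  0.2  1. ] q [-13.5  34.9  26.2  55.5 -14.7  92.4  10.8]
lin [-0.0023  0.0008  0.1262] rot [-0.0002 -0.0009  0.0006] deg 0.1
```

Call:
{"name": "drive_tool", "arguments": {
  "commands": [
    {"linear": [-0.002, 0.001, 0.04], "rotation": [0, 0, 0]},
    {"linear": [-0.002, 0.001, 0.08], "rotation": [0, 0, 0]},
    {"linear": [-0.002, 0.001, 0.12], "rotation": [0, 0, 0]},
    {"linear": [-0.002, 0.001, 0.126], "rotation": [0, 0, 0]},
    {"linear": [-0.002, 0.001, 0.126], "rotation": [0, 0, 0]}
  ]
}}

```text
time_s: 6.95
eef_pos: [0.6804, -0.0112, 0.164]
ee_rot: [-179.9, -0.1, 93.0]
force: [-0.1, -0.8, 0.5]
grip_width: -0.0002
finger_force: 0.0
```

```bash
cat >> h.py <<'E'
def sweep(ths,off):
    s=robot.sense();R0=Ro.from_euler('xyz',s["ee_rot"],degrees=True).as_matrix()
    for t in ths: print(round(t,2),np.round(R0.T@(np.array([*dp(t,off),.164])-s["eef_pos"]),3))
E
python3 -c "
from h import *
st();sweep([1.775,1.72,1.66,1.6,1.55,1.5,1.45,1.4],.016)"
```

```text
6.95 [ 0.6804 -0.0112  0.164 ] [-1.799e+02 -1.000e-01  9.300e+01] F [-0.1 -0.8  0.5] q [-14.6  37.2  25.2  69.6 -15.4  76.6  12.6]
1.77 [ 0.008 -0.037  0.   ]
1.72 [ 0.011 -0.047  0.   ]
1.66 [ 0.014 -0.057  0.   ]
1.6 [ 0.016 -0.068  0.   ]
1.55 [ 0.018 -0.077  0.   ]
1.5 [ 0.019 -0.086  0.   ]
1.45 [ 0.02  -0.095  0.   ]
1.4 [ 0.02  -0.104  0.   ]
```

Call:
{"name": "drive_tool", "arguments": {
  "commands": [
    {"linear": [0.003, -0.014, 0], "rotation": [0, 0, 0]},
    {"linear": [0.006, -0.027, 0], "rotation": [0, 0, 0]},
    {"linear": [0.008, -0.035, 0], "rotation": [0, 0, 0]},
    {"linear": [0.01, -0.041, 0], "rotation": [0, 0, 0]},
    {"linear": [0.011, -0.047, 0], "rotation": [0, 0, 0]},
    {"linear": [0.013, -0.055, 0], "rotation": [0, 0, 0]},
    {"linear": [0.015, -0.063, 0], "rotation": [0, 0, 0]},
    {"linear": [0.017, -0.071, 0], "rotation": [0, 0, 0]}
  ]
}}

```text
time_s: 7.62
eef_pos: [0.6131, -0.0002, 0.1676]
ee_rot: [179.5, 0.0, 92.9]
force: [1.2, -1.1, 0.4]
grip_width: -0.0003
finger_force: 0.5
```

```bash
python3 -c "
from h import *
vision.get_image('top')
for r in spotter.tip_of('door_edge','top')[:1]: print(r['p'],atz('top',r['xy'],.199)[:2]-H)
st();sweep(np.arange(1.55,1.1,-.05),.016)"
```

```text
0.57 [-0.06974489  0.5884832 ]
7.7167 [6.118e-01 5.000e-04 1.671e-01] [ 1.797e+02 -1.000e-01  9.290e+01] F [ 0.9 -0.3  0.2] q [-19.   28.4  26.   83.2 -12.9  71.   11.3]
1.55 [ 0.003 -0.009  0.003]
1.5 [ 0.004 -0.018  0.003]
1.45 [ 0.004 -0.027  0.003]
1.4 [ 0.005 -0.036  0.003]
1.35 [ 0.004 -0.045  0.003]
1.3 [ 0.004 -0.054  0.003]
1.25 [ 0.002 -0.064  0.003]
1.2 [ 0.001 -0.073  0.003]
1.15 [-0.001 -0.081  0.003]
```

Call:
{"name": "drive_tool", "arguments": {
  "commands": [
    {"linear": [0.003, -0.009, 0.002], "rotation": [0, 0, 0]},
    {"linear": [0.004, -0.018, 0.003], "rotation": [0, 0, 0]},
    {"linear": [0.004, -0.027, 0.003], "rotation": [0, 0, 0]},
    {"linear": [0.005, -0.036, 0.003], "rotation": [0, 0, 0]},
    {"linear": [0.004, -0.045, 0.003], "rotation": [0, 0, 0]},
    {"linear": [0.004, -0.054, 0.003], "rotation": [0, 0, 0]},
    {"linear": [0.002, -0.064, 0.003], "rotation": [0, 0, 0]},
    {"linear": [0.001, -0.073, 0.003], "rotation": [0, 0, 0]}
  ]
}}

```text
time_s: 8.38
eef_pos: [0.5399, -0.0031, 0.163]
ee_rot: [179.6, 0.0, 92.9]
force: [1.7, -0.8, -0.0]
grip_width: 0.0
finger_force: 0.6
```

```bash
python3 -c "
from h import *
st();sweep(np.arange(1.15,.7,-.05),.016)"
```

```text
8.3833 [ 0.5399 -0.0031  0.163 ] [179.6   0.   92.9] F [ 1.7 -0.8 -0. ] q [-22.   20.2  26.8  95.6  -9.8  66.2  10.2]
1.15 [-0.002 -0.009 -0.001]
1.1 [-0.004 -0.018 -0.001]
1.05 [-0.007 -0.027 -0.001]
1.0 [-0.011 -0.035 -0.001]
0.95 [-0.014 -0.044 -0.001]
0.9 [-0.019 -0.052 -0.001]
0.85 [-0.023 -0.059 -0.001]
0.8 [-0.028 -0.067 -0.001]
0.75 [-0.034 -0.074 -0.001]
```

Call:
{"name": "drive_tool", "arguments": {
  "commands": [
    {"linear": [-0.002, -0.009, -0.001], "rotation": [0, 0, 0]},
    {"linear": [-0.004, -0.018, -0.001], "rotation": [0, 0, 0]},
    {"linear": [-0.007, -0.027, -0.001], "rotation": [0, 0, 0]},
    {"linear": [-0.011, -0.035, -0.001], "rotation": [0, 0, 0]},
    {"linear": [-0.014, -0.044, -0.001], "rotation": [0, 0, 0]},
    {"linear": [-0.019, -0.052, -0.001], "rotation": [0, 0, 0]},
    {"linear": [-0.023, -0.059, -0.001], "rotation": [0, 0, 0]},
    {"linear": [-0.028, -0.067, -0.001], "rotation": [0, 0, 0]}
  ]
}}

```text
time_s: 9.05
eef_pos: [0.4725, -0.0341, 0.1623]
ee_rot: [179.8, -0.0, 92.9]
force: [1.1, 1.1, -0.3]
grip_width: -0.0004
finger_force: 0.6
```

```bash
python3 -c "
from h import *
st();sweep(np.arange(.75,.3,-.05),.016)"
```

```text
9.05 [ 0.4725 -0.0341  0.1623] [179.8  -0.   92.9] F [ 1.1  1.1 -0.3] q [-21.8  12.5  28.2 105.3  -6.6  63.6  11.6]
0.75 [-0.006 -0.006 -0.002]
0.7 [-0.012 -0.013 -0.002]
0.65 [-0.018 -0.019 -0.002]
0.6 [-0.024 -0.026 -0.002]
0.55 [-0.031 -0.032 -0.002]
0.5 [-0.038 -0.038 -0.002]
0.45 [-0.045 -0.043 -0.002]
0.4 [-0.053 -0.048 -0.002]
0.35 [-0.061 -0.053 -0.002]
```

Call:
{"name": "drive_tool", "arguments": {
  "commands": [
    {"linear": [-0.006, -0.006, -0.002], "rotation": [0, 0, 0]},
    {"linear": [-0.012, -0.013, -0.002], "rotation": [0, 0, 0]},
    {"linear": [-0.018, -0.019, -0.002], "rotation": [0, 0, 0]},
    {"linear": [-0.024, -0.026, -0.002], "rotation": [0, 0, 0]},
    {"linear": [-0.031, -0.032, -0.002], "rotation": [0, 0, 0]},
    {"linear": [-0.038, -0.038, -0.002], "rotation": [0, 0, 0]},
    {"linear": [-0.044, -0.042, -0.002], "rotation": [0, 0, 0]},
    {"linear": [-0.049, -0.046, -0.002], "rotation": [0, 0, 0]}
  ]
}}

```text
time_s: 9.72
eef_pos: [0.4292, -0.0861, 0.1642]
ee_rot: [179.8, -0.0, 92.8]
force: [0.7, 0.5, 0.1]
grip_width: 0.0002
finger_force: 0.5
```

```bash
python3 -c "
from h import *
im,d=vision.get_image('scene');cv2.imwrite('pics/s3.png',cv2.resize(im[130:330,40:320,::-1],None,fx=2.5,fy=2.5))
st();sweep(np.arange(.4,-.01,-.04),.014)"
```

```text
9.7667 [ 0.4282 -0.0873  0.1642] [179.9   0.   92.7] F [-0.6 -0.6  0.3] q [-18.3   7.9  30.7 110.2  -4.6  62.9  17. ]
0.4 [-0.004 -0.002  0.   ]
0.36 [-0.01  -0.006  0.   ]
0.32 [-0.017 -0.009  0.   ]
0.28 [-0.023 -0.012  0.   ]
0.24 [-0.03  -0.015  0.   ]
0.2 [-0.037 -0.018  0.   ]
0.16 [-0.044 -0.02   0.   ]
0.12 [-0.051 -0.022  0.   ]
0.08 [-0.058 -0.024  0.   ]
0.04 [-0.065 -0.026  0.   ]
0.0 [-0.072 -0.027  0.   ]
```

View pics/s3.png

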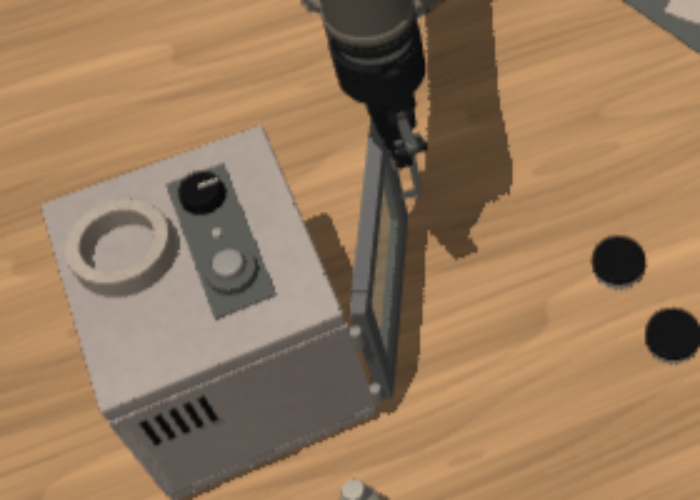

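The door is about 0.4 rad open and following the fingers (contact at about px 400,140), with the handle clear below them. I'll slow down from here.

Call:
{"name": "drive_tool", "arguments": {
  "commands": [
    {"linear": [-0.005, -0.003, 0], "rotation": [0, 0, 0]},
    {"linear": [-0.01, -0.006, 0], "rotation": [0, 0, 0]},
    {"linear": [-0.016, -0.009, 0], "rotation": [0, 0, 0]},
    {"linear": [-0.022, -0.012, 0], "rotation": [0, 0, 0]},
    {"linear": [-0.028, -0.014, 0], "rotation": [0, 0, 0]},
    {"linear": [-0.034, -0.017, 0], "rotation": [0, 0, 0]},
    {"linear": [-0.039, -0.019, 0], "rotation": [0, 0, 0]},
    {"linear": [-0.044, -0.02, 0], "rotation": [0, 0, 0]}
  ]
}}

```text
time_s: 10.43
eef_pos: [0.4112, -0.1306, 0.164]
ee_rot: [179.9, -0.0, 92.8]
force: [-0.5, 0.9, -0.1]
grip_width: -0.0002
finger_force: 0.5
```

```bash
python3 -c "
from h import *
st();sweep(np.arange(.2,-.01,-.04),.012)"
```

```text
10.4333 [ 0.4112 -0.1306  0.164 ] [179.9  -0.   92.8] F [-0.5  0.9 -0.1] q [-14.4   7.3  33.  111.   -4.6  62.8  23.3]
0.2 [ 0.004  0.001 -0.   ]
0.16 [-0.003 -0.002 -0.   ]
0.12 [-0.01  -0.004 -0.   ]
0.08 [-0.017 -0.005 -0.   ]
0.04 [-0.024 -0.007 -0.   ]
-0.0 [-0.031 -0.008 -0.   ]
```

Call:
{"name": "drive_tool", "arguments": {
  "commands": [
    {"linear": [-0.003, -0.001, 0], "rotation": [0, 0, 0]},
    {"linear": [-0.006, -0.002, 0], "rotation": [0, 0, 0]},
    {"linear": [-0.009, -0.003, 0], "rotation": [0, 0, 0]},
    {"linear": [-0.012, -0.004, 0], "rotation": [0, 0, 0]},
    {"linear": [-0.014, -0.004, 0], "rotation": [0, 0, 0]},
    {"linear": [-0.016, -0.005, 0], "rotation": [0, 0, 0]},
    {"linear": [-0.018, -0.005, 0], "rotation": [0, 0, 0]},
    {"linear": [-0.02, -0.006, 0], "rotation": [0, 0, 0]}
  ]
}}

```text
time_s: 11.1
eef_pos: [0.407, -0.1504, 0.164]
ee_rot: [179.8, -0.0, 92.9]
force: [1.4, 0.7, -0.3]
grip_width: 0.0
finger_force: 0.3
```

Call:
{"name": "drive_tool", "arguments": {
  "commands": [
    {"linear": [-0.001, 0, 0], "rotation": [0, 0, 0]},
    {"linear": [-0.002, 0, 0], "rotation": [0, 0, 0]},
    {"linear": [-0.003, 0, 0], "rotation": [0, 0, 0]},
    {"linear": [-0.004, 0, 0], "rotation": [0, 0, 0]},
    {"linear": [-0.005, 0, 0], "rotation": [0, 0, 0]},
    {"linear": [-0.006, 0, 0], "rotation": [0, 0, 0]},
    {"linear": [-0.007, 0, 0], "rotation": [0, 0, 0]}
  ]
}}

```text
time_s: 11.68
eef_pos: [0.4072, -0.1574, 0.164]
ee_rot: [179.8, -0.0, 92.9]
force: [-0.7, -0.4, -0.6]
grip_width: -0.0001
finger_force: 0.3
```

Call:
{"name": "drive_tool", "arguments": {
  "commands": [
    {"linear": [-0.001, 0, 0], "rotation": [0, 0, 0]},
    {"linear": [-0.002, 0, 0], "rotation": [0, 0, 0]},
    {"linear": [-0.003, 0, 0], "rotation": [0, 0, 0]},
    {"linear": [-0.004, 0, 0], "rotation": [0, 0, 0]},
    {"linear": [-0.005, 0, 0], "rotation": [0, 0, 0]}
  ]
}}

```text
time_s: 12.1
eef_pos: [0.4075, -0.1624, 0.1641]
ee_rot: [179.8, -0.0, 92.9]
force: [-0.8, -0.1, -0.1]
grip_width: 0.0003
finger_force: 0.3
```

Call:
{"name": "drive_tool", "arguments": {
  "commands": [
    {"linear": [-0.001, 0, 0], "rotation": [0, 0, 0]},
    {"linear": [-0.002, 0, 0], "rotation": [0, 0, 0]},
    {"linear": [-0.003, 0, 0], "rotation": [0, 0, 0]}
  ]
}}

```text
time_s: 12.35
eef_pos: [0.4076, -0.1636, 0.1641]
ee_rot: [179.9, -0.2, 92.9]
force: [-1.8, 6.0, 3.3]
grip_width: -0.0
finger_force: 3.2
```

Hitting the stop; a firmer push, then back off and look.

Call:
{"name": "drive_tool", "arguments": {
  "commands": [
    {"linear": [-0.001, 0, 0], "rotation": [0, 0, 0]},
    {"linear": [-0.002, 0, 0], "rotation": [0, 0, 0]},
    {"linear": [-0.002, 0, 0], "rotation": [0, 0, 0]}
  ]
}}

```text
time_s: 12.6
eef_pos: [0.4075, -0.1636, 0.1641]
ee_rot: [179.9, -0.4, 93.0]
force: [-2.1, 8.0, 4.3]
grip_width: -0.0007
finger_force: 4.2
```

Call:
{"name": "drive_tool", "arguments": {
  "commands": [
    {"linear": [0.005, 0, 0], "rotation": [0, 0, 0]},
    {"linear": [0.02, 0, 0], "rotation": [0, 0, 0]},
    {"linear": [0.045, 0, 0], "rotation": [0, 0, 0]},
    {"linear": [0.05, 0, -0.035], "rotation": [0, 0, 0]},
    {"linear": [0.05, 0, -0.07], "rotation": [0, 0, 0]},
    {"linear": [0.05, 0, -0.11], "rotation": [0, 0, 0]},
    {"linear": [0.05, 0, -0.15], "rotation": [0, 0, 0]},
    {"linear": [0.05, 0, -0.15], "rotation": [0, 0, 0]}
  ]
}}

```text
time_s: 13.27
eef_pos: [0.4094, -0.1196, 0.3221]
ee_rot: [178.9, 0.2, 92.8]
force: [1.4, -1.3, 0.5]
grip_width: 0.0002
finger_force: 0.0
```

```bash
python3 -c "
from h import *
for c in('top','scene'):
    im,d=vision.get_image(c)
    if c=='scene': cv2.imwrite('pics/s4.png',cv2.resize(im[130:330,40:320,::-1],None,fx=2.5,fy=2.5))
    for n in('door_edge','start_top'):
        for r in spotter.tip_of(n,c)[:2]:
            u=r['xy'];print(c,n,round(r['p'],2),atz(c,u,.199 if n=='door_edge' else .233),px2w(c,u,d[int(round(u[1])),int(round(u[0]))]))
    for r in spotter.outline_of('start_top',c)[:1]: print('outl',r['p'],r['xy'],atz(c,r['xy'],.233), np.median(d[r['pixels']]))
print('expect edge',H-YC*.212-XC*.014,'btn',cab(-.03,.035))
st();go([*cab(-.03,.035),.28],Rt(0,0))"
```

```text
top start_top 0.61 [ 0.52390663 -0.2492377   0.233     ] [ 0.52389052 -0.24896586  0.23383038]
outl 0.64 [430.6, 231.3] [ 0.52326592 -0.24773869  0.233     ] 0.97935146
scene door_edge 0.94 [ 0.3771498 -0.1820485  0.199    ] [ 0.37841157 -0.18205839  0.20050068]
scene start_top 0.44 [ 0.5165781  -0.26090328  0.233     ] [ 0.51589497 -0.26098677  0.2320369 ]
outl 0.65 [128.5, 233.5] [ 0.51825475 -0.25944131  0.233     ] 0.9871756
expect edge [ 0.373477 -0.176109] btn [ 0.518882  -0.2566115]
13.6667 [ 0.404  -0.1174  0.3127] [180.   -0.   92.9] F [-0.4  0.2  1.3] q [-17.7  -0.4  31.7  96.6   0.2  83.8  16.8]
lin [-0.1448  0.1077  0.0327] rot [ 0.0002 -0.0005 -0.0022] deg 0.1
```

View pics/s4.png

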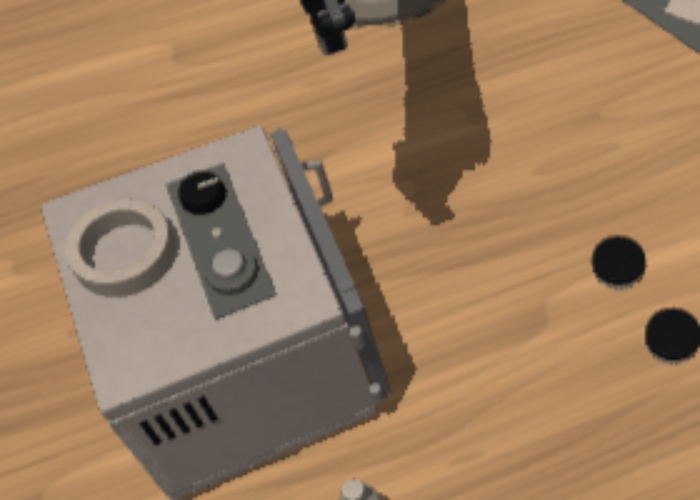

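The door lies flat against the front (px 275,130 to 380,395). The button sits at crop px 230,262, which agrees with the expected (0.519, -0.257).

Call:
{"name": "drive_tool", "arguments": {
  "commands": [
    {"linear": [-0.03, 0.022, 0], "rotation": [0, 0, 0]},
    {"linear": [-0.06, 0.045, 0], "rotation": [0, 0, 0]},
    {"linear": [-0.09, 0.067, 0], "rotation": [0, 0, 0]},
    {"linear": [-0.12, 0.09, 0.01], "rotation": [0, 0, 0]},
    {"linear": [-0.145, 0.108, 0.033], "rotation": [0, 0, 0]},
    {"linear": [-0.145, 0.108, 0.045], "rotation": [0, 0, 0]},
    {"linear": [-0.145, 0.108, 0.055], "rotation": [0, 0, 0]},
    {"linear": [-0.145, 0.108, 0.055], "rotation": [0, 0, 0]}
  ]
}}

```text
time_s: 14.33
eef_pos: [0.5185, -0.2557, 0.2558]
ee_rot: [-179.8, -0.2, 92.9]
force: [0.2, 0.3, 1.1]
grip_width: 0.0005
finger_force: 0.0
```

```bash
python3 -c "
from h import *
print(atz('scene',(132,234.8),.233))
im,d=vision.get_image('scene')
cv2.imwrite('pics/s5.png',cv2.resize(im[180:280,70:210,::-1],None,fx=5,fy=5,interpolation=cv2.INTER_CUBIC))
st();go([*cab(-.03,.035),.235],Rt(0,0))"
```

```text
[ 0.52415523 -0.25362229  0.233     ]
14.3833 [ 0.5193 -0.2556  0.2579] [180.   -0.2  92.9] F [ 1.3  0.4 -0.7] q [ -1.7  23.3  38.3  80.1 -14.5  81.6  39.4]
lin [-0.001  -0.0004  0.0229] rot [ 0.0002 -0.0027 -0.0015] deg 0.2
```

View pics/s5.png

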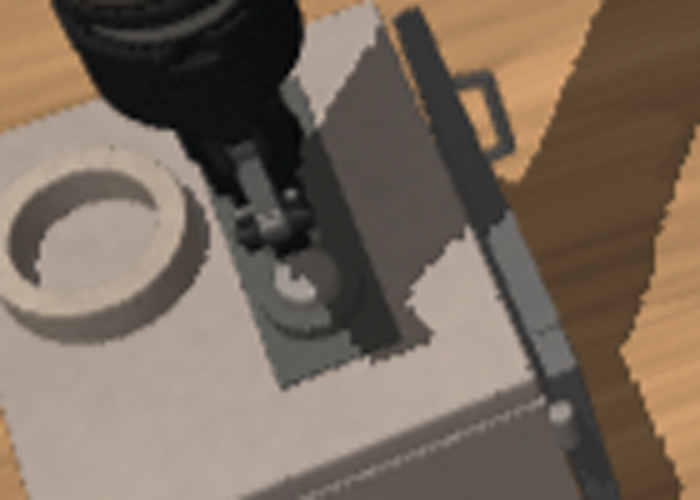

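The fingertips (px 275,240) hover just above the button (px 300,285). The housing is lower and wider than the button. Next, descend gently.

Call:
{"name": "drive_tool", "arguments": {
  "commands": [
    {"linear": [0, 0.001, 0.008], "rotation": [0, 0, 0]},
    {"linear": [0, 0.002, 0.015], "rotation": [0, 0, 0]},
    {"linear": [0, 0.002, 0.019], "rotation": [0, 0, 0]},
    {"linear": [0, 0.002, 0.022], "rotation": [0, 0, 0]},
    {"linear": [0, 0.002, 0.024], "rotation": [0, 0, 0]},
    {"linear": [0, 0.002, 0.026], "rotation": [0, 0, 0]},
    {"linear": [0, 0.002, 0.026], "rotation": [0, 0, 0]}
  ]
}}

```text
time_s: 14.97
eef_pos: [0.522, -0.2565, 0.2332]
ee_rot: [179.8, -0.0, 92.9]
force: [-0.1, 1.1, 0.4]
grip_width: -0.0
finger_force: 0.0
```

Call:
{"name": "drive_tool", "arguments": {
  "commands": [
    {"linear": [0, 0, 0.001], "rotation": [0, 0, 0]},
    {"linear": [0, 0, 0.002], "rotation": [0, 0, 0]},
    {"linear": [0, 0, 0.003], "rotation": [0, 0, 0]},
    {"linear": [0, 0, 0.003], "rotation": [0, 0, 0]}
  ]
}}

```text
time_s: 15.3
eef_pos: [0.5223, -0.2568, 0.2306]
ee_rot: [179.8, -0.0, 92.9]
force: [-0.3, 1.2, 1.5]
grip_width: -0.0
finger_force: 0.9
```

Contact at about 0.232. Press on through the 6 mm travel.

Call:
{"name": "drive_tool", "arguments": {
  "commands": [
    {"linear": [0, 0, 0.001], "rotation": [0, 0, 0]},
    {"linear": [0, 0, 0.002], "rotation": [0, 0, 0]},
    {"linear": [0, 0, 0.003], "rotation": [0, 0, 0]},
    {"linear": [0, 0, 0.004], "rotation": [0, 0, 0]},
    {"linear": [0, 0, 0.0045], "rotation": [0, 0, 0]},
    {"linear": [0, 0, 0.0045], "rotation": [0, 0, 0]}
  ]
}}

```text
time_s: 15.8
eef_pos: [0.5223, -0.2568, 0.2262]
ee_rot: [179.8, -0.0, 92.9]
force: [-0.1, 0.8, 4.3]
grip_width: 0.0
finger_force: 1.9
```

Call:
{"name": "drive_tool", "arguments": {
  "commands": [
    {"linear": [0, 0, 0.001], "rotation": [0, 0, 0]},
    {"linear": [0, 0, 0.002], "rotation": [0, 0, 0]},
    {"linear": [0, 0, 0.003], "rotation": [0, 0, 0]},
    {"linear": [0, 0, 0.003], "rotation": [0, 0, 0]}
  ]
}}

```text
time_s: 16.13
eef_pos: [0.5224, -0.2569, 0.226]
ee_rot: [179.7, -0.0, 92.9]
force: [-3.3, 1.9, 15.2]
grip_width: 0.0
finger_force: 7.4
```

The force passed 4 N and the fingers hit a hard stop after about 6 mm, so the button is fully down. Lift and check.

Call:
{"name": "drive_tool", "arguments": {
  "commands": [
    {"linear": [0, 0, -0.006], "rotation": [0, 0, 0]},
    {"linear": [0, 0, -0.014], "rotation": [0, 0, 0]},
    {"linear": [0, 0, -0.04], "rotation": [0, 0, 0]},
    {"linear": [0.02, -0.02, -0.08], "rotation": [0, 0, 0]},
    {"linear": [0.05, -0.04, -0.11], "rotation": [0, 0, 0]},
    {"linear": [0.08, -0.06, -0.12], "rotation": [0, 0, 0]},
    {"linear": [0.11, -0.08, -0.12], "rotation": [0, 0, 0]},
    {"linear": [0.14, -0.1, -0.12], "rotation": [0, 0, 0]}
  ]
}}

```text
time_s: 16.8
eef_pos: [0.4141, -0.1209, 0.3435]
ee_rot: [179.7, -0.0, 92.9]
force: [0.7, 0.7, -0.4]
grip_width: 0.0001
finger_force: 0.0
```

```bash
python3 -c "
from h import *
im,d=vision.get_image('scene')
d0=np.load('d_scene.npy')
for n in ('start_top',):
    m=spotter.outline_of(n,'scene')
    if m: k=m[0]['pixels'];print('btn depth',np.median(d[k]),np.median(d0[k]))
cv2.imwrite('pics/s6.png',cv2.resize(im[100:400,30:430,::-1],None,fx=2,fy=2));st()"
```

```text
btn depth 0.98686546 0.9874297
16.9 [ 0.4124 -0.1163  0.3423] [179.9  -0.4  93.4] F [1.2 0.5 0.1] q [-20.4   0.3  34.8  91.9  -0.6  87.9  17.8]
```

View pics/s6.png

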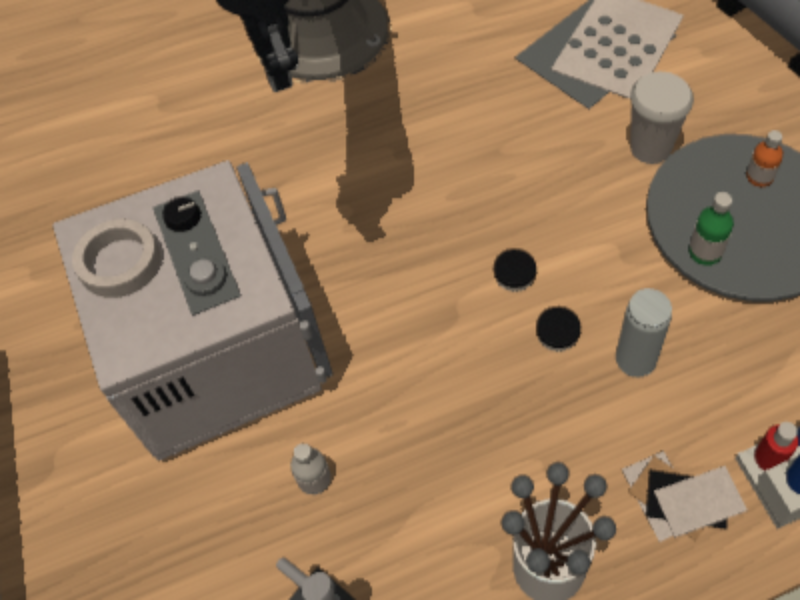

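The door is shut (px 245–325, 170–375), the button is up (px 205,272), everything else is where it was, and the robot is clear.

```bash
python3 -c "
from h import *
print(workorder.sign_off())"
```

```text
the job is handed in; nothing more can be done
None
```

I pushed the tray home, closed the door gently, then pressed the start button to its stop and let it come back up; the job is handed in at about 17 s of the 58 s allowed. The brushes were not visible once the tray was in, so I could not confirm they stayed put.

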